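Twist the proud rinse cup home

ROBOT

A 6-joint arm with a two-finger parallel gripper is mounted at the origin on a cart in front of the work surface, level with it; the furniture and walls round the work are solid. World frame = base frame: x ahead of the robot, y to its left, z up, the work surface at z = 0. Lengths are in m, angles in rad, forces in N, time in s.
With the tool pointing down it reaches from about 0.325 to 0.775 m from the base axis. Payload 9.3 kg.
Tool frame: the origin (TCP) lies midway between the tips of the shut fingers; the grasp point (between the pads) lies 19 mm behind it; z points along the fingers, y is the line along which they close (so a half turn about z gives the same grasp; the last joint's range is limited). The gripper opens to 85 mm and grips with 20 to 120 N. Pads are 22 mm wide; open, the fingers measure 114 mm over their backs; the gripper's body (76 mm by 85 mm) begins 54 mm behind the grasp point. The pads swing forward as they close: fully open they stand 13 mm farther back than shut.
Start: joints at [1.151, 0.259, 0.021, 1.334, 0, 1.418], TCP at [0.145, 0.531, 0.231] pointing down, gripper open.
Joint ranges: [-3.04, 3.04], [-0.91, 1.82], [-1.04, 1.36], [-1.92, 1.95], [-1.52, 1.45], [-3.14, 3.14]. Speed limits (rad/s): [2.22, 2.22, 2.79, 3.14, 3.14, 3.14].

INTERFACE

Orientations are given as a rotation vector (axis times angle).
In Python, from cell import ctrl, claw, inverse_kinematics, monitor, cams, workorder gives the robot as it stands. Calls block until the motion is done:
- ctrl.move_ptp(position, orientation): joint-space move of the TCP to a pose.
- ctrl.line_to(position, orientation=None, vel=0.15, stop_force=None): straight line of the TCP; orientation=None keeps the orientation; vel is the mean speed in m/s. With stop_force (N) it stops when the force on the tool has changed by that much, and returns True; else False.
- ctrl.goto_joints(angles): joint-space move.
- claw.move_gripper(opening, squeeze=None): finger opening in m; squeeze is the grip in N (None keeps the last); returns when the fingers have stopped.
- ctrl.sleep(seconds).
- inverse_kinematics(position, orientation): joint angles nearest the present ones, or None.
- monitor.sense(): the state.
- cams.capture(name): name is "scene" or "top" or "wrist"; returns a dict with "image" (420x560x3 uint8, red, green, blue), "range_z" (420x560 float32, m along the optical axis (not along the pixel's ray), 0 where there is no reading), "vfov" (degrees; the focal length in pixels is half the picture's height over the tangent of half this angle, whatever the lens; pixels are square), "cx", "cy" (the principal point, pixels), "extrinsics" (4x4, takes a point from camera to world coordinates). Camera axes: x right, y up, looking along -z (the intrinsics and any distortion apply to the point x, -y, -z); pixel columns grow to the right and rows downward; lengths in m; the calibration is good to about 2 mm. The wrist camera is an equidistant fisheye: a pixel r from the principal point sees the ray r / f radians off the axis. A picture is of the moment at which its call begins.
A pose or a line that the arm cannot do raises ctrl.Unreachable and nothing moves.
- workorder.job_done(): hands the job in; it is judged then, once.
Trained networks look in the newest picture that a camera, given by its name, has taken for a name from the list of things; names that differ only in an ending like _2 or _b are one class to them, and where a whole thing is asked for, a point or a joint stands for the part that bears it (a point fixed in the world has none). Each returns a list of dicts, best first, with "p" (0 to 1); they miss things now and then, are a little off and sometimes report something else, mostly with a low value. They report only what shows in the picture. A call takes as long as a camera call.
- cams.search_frame(camera, target): "extent" ([left, top, right, bottom] as shares, 0 to 1, of the picture: columns of its width, rows of its height, round what is visible of it).
- cams.spot_point(camera, target): "at" ([row, column] as shares, 0 to 1, of the picture: columns of its width, rows of its height: a listed point, or the origin of a listed thing).
The state is a dict: "clock": time; "joints": joint angles; "qd": joint speeds; "joint_efforts": joint torques, N m; "ee_pos": TCP position; "eef_rot": TCP orientation; "ft_force": force on the tool from outside, world axes, zero at the start; "torque": the same for the moment, N m; "width": finger opening in m; "grasp_force": force on a finger pad.
Only numpy, scipy, OpenCV 4.12 (cv2) and the standard library are available. Lean on these libraries where they do the work, as an engineer would, in place of code of your own. Each camera call takes 0.05 s, during which the arm holds its last target. There are 200 camera calls.

TASK

Three small aluminium rinse cups sit in spring-gripped bench holders, and one of them was left standing high and askew. Take that cup by its oblong head and press and turn it together, so that the twist works it down past the grip of the springs, until its head rests on the holder and lies lengthwise along the oblong holder like the other two; then let go. Do not ram it home without a twist, and leave the two seated cups alone.

Things in the scene. Friction and masses are not known exactly. Their poses are not given: they have to be found in the camera images.
- cup: the high aluminium cup. Oblong head, 68 mm along x, 44 mm across y (long flats, grip these), 40 mm tall, with a 32 mm round mouth, on a round skirt 44 mm wide, 40 mm long. Origin: centre of the head's underside, z up (head 0 to +40 mm). Starts with the skirt in its holder's bore, head 8.5 to 10.5 mm above the holder's top, x 52 to 66 degrees counterclockwise (from above) of the holder's x
- holder: black block round the high cup, 110 mm along x, 74 mm along y, 50 mm tall, fixed; foot 122 x 86 mm. Origin: centre of underside. Four springs in the bore grip the skirt: straight down takes 20 to 32 N, about half while turning 1 rad on the way (to 0.6 N m). Home: cup origin 50 mm above this origin, cup x along this x, either way round. Fingertips 8 mm above the head's underside clear the block
- seated_cup_1: a cup of the same make already seated lengthwise in a holder of the same make; leave it alone. Origin as for the high cup, 50 mm above the bench
- seated_cup_2: the other seated cup, same again; leave it alone

How it is judged:
By the outcome, as a careful person would: the job done as asked, in the order asked, and still so for the second after the job is handed in, with the robot touching nothing.
It also fails if it takes over 38 s, if anything falls off the work surface, if the arm or the gripper's body presses on something with over 40 N, if the wrist force passes 120 N, or if a joint passes its speed limit or range.

## Working session

There is one attempt and no reset: what is moved stays moved. The work goes in short steps, each a Python script; the robot and the scene stay as the last script left them, time stands still between calls to the robot, and variables do not carry over. Pictures are saved under pics/ and viewed, at most 10 in all, crops included, and the job is handed in when it is done.

```bash
mkdir -p pics; cat > h.py <<'E'
import numpy as np, cv2
from cell import ctrl, claw, inverse_kinematics, monitor, cams, workorder
def cloud(d):
    H,W=d["range_z"].shape; f=H/2/np.tan(np.radians(d["vfov"])/2)
    v,u=np.mgrid[:H,:W]; z=d["range_z"]
    p=np.stack([(u+.5-d["cx"])/f*z,-(v+.5-d["cy"])/f*z,-z],-1)
    E=d["extrinsics"]; return p@E[:3,:3].T+E[:3,3]
def save(n,im): cv2.imwrite("pics/"+n+".png",im[...,::-1])
E
python3 - <<'E'
from h import *
ims=[]
for n in ("scene","top"):
    d=cams.capture(n); ims.append(d["image"]); P=cloud(d); np.savez(n+".npz",**d)
    print(n,d["vfov"],d["cx"],d["cy"],d["extrinsics"].round(3).tolist())
    for t in ("cup","holder","seated_cup_1"):
        for r in cams.spot_point(n,t)+cams.search_frame(n,t):
            if "at" in r:
                a=np.array(r["at"])*[420,560]; i,j=a.astype(int); print(t,"pt",round(r["p"],2),a.round(),P[i,j].round(3))
            else: print(t,"box",round(r["p"],2),(np.array(r["extent"])*[560,420,560,420]).round())
d=cams.capture("wrist"); ims.append(d["image"])
for k,i in enumerate(ims): save("a%d"%k,i)
print(monitor.sense())
E
```

```text
scene 50.23513564631373 277.19408639870954 202.7866343459589 [[-0.891, 0.342, -0.297, 0.231], [-0.453, -0.692, 0.562, 0.578], [-0.014, 0.636, 0.772, 0.845], [0.0, 0.0, 0.0, 1.0]]
cup pt 0.85 [144. 349.] [ 0.452 -0.218  0.089]
cup box 0.9 [337. 121. 365. 154.]
cup box 0.52 [234. 262. 277. 301.]
holder pt 0.73 [159. 347.] [ 0.45  -0.214  0.042]
holder box 0.74 [325. 134. 375. 176.]
seated_cup_1 pt 0.96 [206. 303.] [0.468 0.009 0.086]
seated_cup_1 pt 0.73 [287. 253.] [0.469 0.233 0.091]
seated_cup_1 box 0.72 [286. 184. 322. 218.]
seated_cup_1 box 0.59 [231. 263. 279. 302.]
top 56.20753544623197 281.9042770258363 211.35708570578558 [[-0.025, 0.998, -0.058, 0.455], [-1.0, -0.025, 0.001, 0.01], [-0.0, 0.058, 0.998, 0.935], [0.0, 0.0, 0.0, 1.0]]
cup box 0.81 [382. 213. 424. 243.]
holder pt 0.83 [226. 389.] [ 0.468 -0.219  0.097]
holder box 0.65 [371. 198. 418. 256.]
seated_cup_1 pt 0.92 [223. 193.] [0.487 0.21  0.051]
seated_cup_1 pt 0.71 [223. 295.] [ 0.481 -0.021  0.055]
seated_cup_1 box 0.86 [282. 207. 305. 241.]
seated_cup_1 box 0.8 [178. 207. 202. 242.]
{'clock': 0.75, 'joints': array([1.15138671e+00, 2.58571232e-01, 2.15177985e-02, 1.33368669e+00,
       1.91765439e-05, 1.41821334e+00]), 'qd': array([ 0.00059407, -0.00041923,  0.00039521,  0.00167095, -0.00240201,
       -0.00134311]), 'joint_efforts': array([-1.88364567e-03, -5.55283356e+01,  3.44707739e+01,  1.34086571e-03,
       -3.58661337e-04,  3.43951470e-06]), 'ee_pos': array([0.14501282, 0.53054722, 0.23130138]), 'eef_rot': array([-4.17887708e-01, -3.11367280e+00, -9.31936621e-05]), 'ft_force': array([0.21764748, 0.24942009, 0.00891688]), 'torque': array([ 0.00599995, -0.02372151, -0.01284297]), 'grasp_force': 0.0, 'width': 0.08541663966267098}
```

```bash
python3 - <<'E'
import cv2,numpy as np
a=cv2.imread("pics/a0.png"); b=cv2.imread("pics/a1.png")
c=cv2.resize(b[180:280,340:450],None,fx=3.6,fy=3.6,interpolation=cv2.INTER_CUBIC)
o=np.zeros((600,800,3),np.uint8); s=cv2.resize(a,(400,300)); t=cv2.resize(b,(400,300))
o[:300,:400]=s;o[:300,400:]=t;o[300:,:330]=c[:300,:330]
e=cv2.resize(a[100:190,310:400],None,fx=3.33,fy=3.33,interpolation=cv2.INTER_CUBIC); o[300:300+e.shape[0],400:400+e.shape[1]]=e[:300]
o[300:,:396]=c[:300,:396]
cv2.imwrite("pics/v1.png",o)
E
```

```text
(no output)
```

View pics/v1.png

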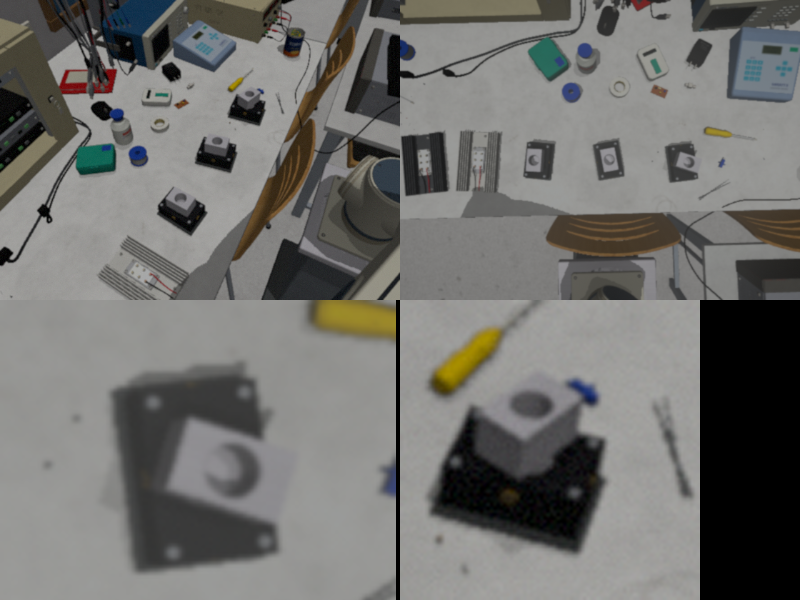

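```bash
python3 - <<'E'
from h import *
for n in ("scene","top"):
    P=cloud(dict(np.load(n+".npz")))
    q=P[(np.abs(P[...,0]-.46)<.1)&(np.abs(P[...,1]+.22)<.1)]
    for nm,lo,hi in (("head",.09,.115),("block",.038,.06)):
        s=q[(q[:,2]>lo)&(q[:,2]<hi)]
        r=cv2.minAreaRect((s[:,:2]*1000).astype(np.float32)); print(n,nm,len(s),np.median(s[:,2]).round(4),np.round(r[0],1),np.round(r[1],1),round(r[2],1))
    print("bench",np.median(q[np.abs(q[:,2])<.012][:,2]))
    # tall things near the path / near the bench edge
    for y in np.arange(-.4,.7,.1):
        m=(np.abs(P[...,1]-y)<.05)&(P[...,0]>.1)&(P[...,0]<.6); 
        if m.any(): k=P[m]; i=k[:,2].argmax(); print("max",y.round(1),k[i].round(2))
from scipy.spatial.transform import Rotation as R
print(R.from_rotvec(monitor.sense()["eef_rot"]).as_matrix().round(3).tolist())
E
```

```text
scene head 357 0.099 [ 461. -249.] [70.2 47.7] 71.0
scene block 659 0.0502 [ 460.8 -248.8] [111.3  79.5] 5.6
bench 0.000855547874773821
max -0.4 [ 0.12 -0.44  0.17]
max -0.3 [ 0.45 -0.27  0.1 ]
max -0.2 [ 0.23 -0.19  0.12]
max -0.1 [ 0.22 -0.14  0.12]
max -0.0 [ 0.1  -0.01  0.19]
max 0.1 [0.23 0.14 0.12]
max 0.2 [0.24 0.16 0.12]
max 0.3 [0.45 0.26 0.06]
max 0.4 [0.16 0.45 0.65]
max 0.5 [0.17 0.48 0.68]
max 0.6 [0.23 0.58 0.85]
top head 536 0.0984 [ 462.9 -250.6] [69.2 44.7] 70.5
top block 993 0.0495 [ 462.8 -249.5] [112.4  75.7] 5.6
bench -0.0002169586154957548
max -0.4 [ 0.13 -0.42  0.17]
max -0.3 [ 0.46 -0.28  0.1 ]
max -0.2 [ 0.23 -0.19  0.12]
max -0.1 [ 0.22 -0.15  0.12]
max -0.0 [0.46 0.01 0.93]
max 0.1 [0.24 0.15 0.12]
max 0.2 [0.24 0.16 0.12]
max 0.3 [0.44 0.25 0.05]
max 0.4 [0.39 0.36 0.03]
max 0.5 [0.55 0.47 0.03]
max 0.6 [0.42 0.64 0.03]
[[-0.965, 0.264, 0.0], [0.264, 0.965, 0.0], [0.0, 0.0, -1.0]]
```

```bash
cat >> h.py <<'E'
from scipy.spatial.transform import Rotation as R
def rot(deg):
    c,s=np.cos(np.radians(deg)),np.sin(np.radians(deg))
    return R.from_matrix([[c,s,0],[s,-c,0],[0,0,-1]]).as_rotvec()
def wcloud(d):
    H,W=d["range_z"].shape; f=H/2/np.tan(np.radians(d["vfov"])/2)
    v,u=np.mgrid[:H,:W]; x=(u+.5-d["cx"]); y=(v+.5-d["cy"]); r=np.hypot(x,y)+1e-9; th=r/f; z=d["range_z"]
    t=np.tan(np.minimum(th,1.4))*z/r; p=np.stack([x*t,-y*t,-z],-1); p[th>1.2]=np.nan
    E=d["extrinsics"]; return p@E[:3,:3].T+E[:3,3]
def rects(P,c=(.462,-.25),hl=.088,hh=.115):
    q=P[(np.abs(P[...,0]-c[0])<.1)&(np.abs(P[...,1]-c[1])<.1)]
    for nm,lo,hi in (("head",hl,hh),("block",.04,.058),("bench",-.01,.01)):
        s=q[(q[:,2]>lo)&(q[:,2]<hi)]
        if len(s)<20: print(nm,len(s)); continue
        r=cv2.minAreaRect((s[:,:2]*1000).astype(np.float32)); print(nm,len(s),np.median(s[:,2]).round(4),np.round(r[0],1),np.round(r[1],1),round(r[2],1))
E
python3 - <<'E'
from h import *
ctrl.move_ptp([.462,-.25,.25],rot(71))
s=monitor.sense(); print(s["clock"],s["joints"].round(2),s["ee_pos"],s["ft_force"])
d=cams.capture("wrist"); save("w1",d["image"]); np.savez("w1.npz",**d)
print(d["extrinsics"].round(3).tolist(),d["vfov"]); rects(wcloud(d))
E
```

```text
3.7083 [-0.65  0.21  0.01  1.36  0.    1.25] [ 0.46228943 -0.24938237  0.25002976] [ 0.60143988 -0.31898866  0.10301276]
[[0.945, 0.313, 0.091, 0.486], [-0.326, 0.907, 0.265, -0.181], [0.0, -0.28, 0.96, 0.393], [0.0, 0.0, 0.0, 1.0]] 65.70646984690485
head 2578 0.0991 [ 463.1 -250.9] [67.6 43.8] 70.3
block 3682 0.0502 [ 463.1 -250.6] [111.6  75.4] 4.7
bench 17368 0.0003 [ 462. -250.] [200. 200.] 90.0
```

View pics/w1.png

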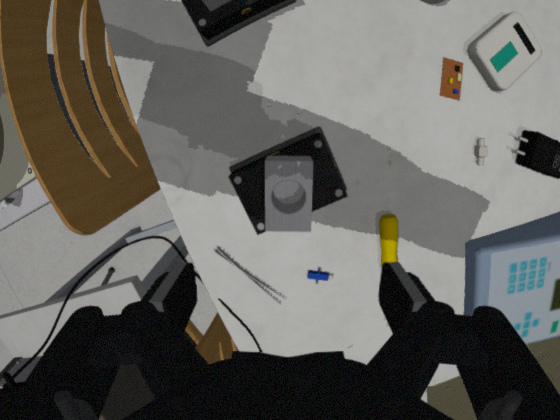

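```bash
python3 - <<'E'
from h import *
o=rot(70.5)
ctrl.move_ptp([.463,-.2507,.125],o)
ctrl.line_to([.463,-.2507,.0675],o,vel=.06,stop_force=15)
w=claw.move_gripper(.03,100)
s=monitor.sense(); print({k:np.round(s[k],4) for k in("clock","joints","ee_pos","ft_force","torque","width","grasp_force")})
d=cams.capture("wrist"); save("w2",d["image"]); rects(wcloud(d))
E
```

```text
{'clock': np.float64(5.9), 'joints': array([-6.5600e-01,  3.2270e-01, -3.2970e-01,  9.1930e-01, -1.0000e-03,
        1.2554e+00]), 'ee_pos': array([ 0.4625, -0.2509,  0.0671]), 'ft_force': array([ 0.202 , -2.8592, -5.7354]), 'torque': array([-0.5914,  0.1074,  0.0549]), 'width': np.float64(0.0424), 'grasp_force': np.float64(106.722)}
head 14524 0.098 [ 461.8 -243.2] [74.7 80.2] 32.8
block 9733 0.0502 [ 462.7 -250.1] [110.9  76.3] 4.9
bench 38583 0.0003 [ 462. -250.] [199.9 200. ] 90.0
```

View pics/w2.png

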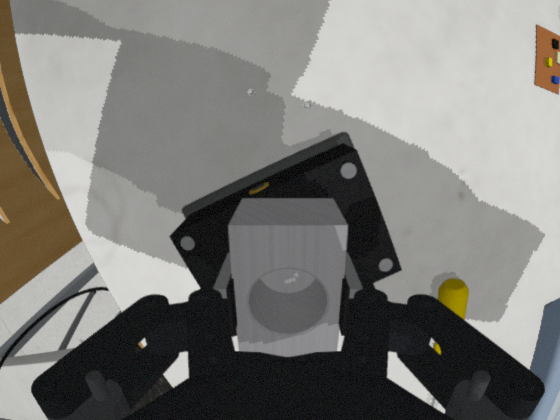

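```bash
python3 - <<'E'
from h import *
def st():
    s=monitor.sense(); print({k:np.round(s[k],4) for k in("clock","ee_pos","ft_force","torque","width","grasp_force")}, (np.degrees(np.arctan2(*R.from_rotvec(s["eef_rot"]).as_matrix()[[1,0],0]))).round(2))
z0=.0671; p=np.array([.463,-.2507])
for f in (.3,.6,.9):
    r=ctrl.line_to([*p,z0-.0091*f],rot(70.5-65.5*f),vel=.0027); print(r); st()
r=ctrl.line_to([*p,z0-.0106],rot(5.),vel=.0027,stop_force=45); print(r); st()
d=cams.capture("wrist"); save("w3",d["image"])
for n in("top","scene"): rects(cloud(cams.capture(n)),hl=.08)
E
```

```text
False
{'clock': np.float64(7.1417), 'ee_pos': array([ 0.4633, -0.2507,  0.0657]), 'ft_force': array([-4.3134, -0.3274,  7.8292]), 'torque': array([-0.0554,  0.9902, -0.0709]), 'width': np.float64(0.0427), 'grasp_force': np.float64(108.5983)} 50.78
False
{'clock': np.float64(8.2), 'ee_pos': array([ 0.4634, -0.2509,  0.0631]), 'ft_force': array([-3.9804,  0.1671,  8.9628]), 'torque': array([-0.0722,  0.9748, -0.0915]), 'width': np.float64(0.0425), 'grasp_force': np.float64(108.6823)} 31.12
False
{'clock': np.float64(9.2583), 'ee_pos': array([ 0.4635, -0.2512,  0.0605]), 'ft_force': array([-4.17  , -1.8756,  8.8028]), 'torque': array([-0.2981,  0.9307, -0.2588]), 'width': np.float64(0.0429), 'grasp_force': np.float64(108.7606)} 11.45
False
{'clock': np.float64(10.2083), 'ee_pos': array([ 0.4636, -0.2513,  0.0591]), 'ft_force': array([-7.2259,  0.6527, 20.1886]), 'torque': array([0.0566, 1.6184, 0.1865]), 'width': np.float64(0.0427), 'grasp_force': np.float64(110.2109)} 4.94
head 219 0.09 [ 462.6 -230.4] [68.4 55.4] 1.2
block 728 0.0497 [ 462.7 -249.1] [112.3  75.2] 4.9
bench 4323 -0.0002 [ 462.  -249.9] [199.7 200. ] 90.0
head 275 0.0899 [ 460.4 -236.6] [68.7 80.8] 5.7
block 607 0.0506 [ 461.2 -249.4] [111.2  79.7] 5.3
bench 2609 0.0009 [ 462. -250.] [199.9 200. ] 0.0
```

View pics/w3.png

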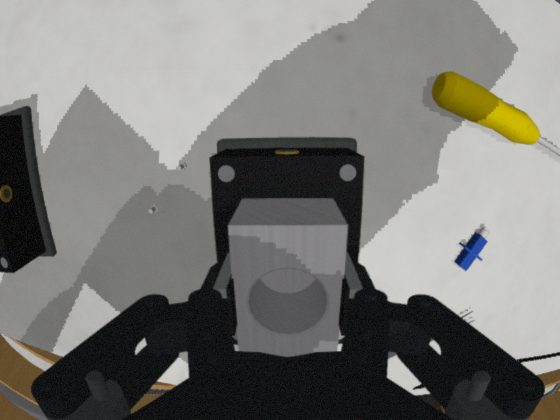

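```bash
python3 - <<'E'
from h import *
def st():
    s=monitor.sense(); print({k:np.round(s[k],4) for k in("clock","ee_pos","ft_force","torque","width")}, (np.degrees(np.arctan2(*R.from_rotvec(s["eef_rot"]).as_matrix()[[1,0],0]))).round(2))
p=np.array([.463,-.2507])
for z,y in((.0558,12),(.0552,0),(.0552,5)):
    ctrl.line_to([*p,z],rot(y),vel=.002); st()
ctrl.line_to([*p,.0585],rot(5),vel=.02); st()
claw.move_gripper(.085); st()
ctrl.line_to([*p,.125],rot(5),vel=.1)
ctrl.line_to([.40,-.256,.25],rot(5),vel=.2)
d=cams.capture("wrist"); save("w4",d["image"]); rects(wcloud(d),hl=.08)
for n in("top","scene"): d=cams.capture(n); rects(cloud(d),hl=.08)
st()
E
```

```text
{'clock': np.float64(10.7417), 'ee_pos': array([ 0.4636, -0.2515,  0.059 ]), 'ft_force': array([-9.9398,  1.4474, 27.7505]), 'torque': array([0.3091, 2.1374, 0.6329]), 'width': np.float64(0.0428)} 11.98
{'clock': np.float64(11.1), 'ee_pos': array([ 0.4637, -0.2517,  0.059 ]), 'ft_force': array([-9.6779,  1.0296, 33.6262]), 'torque': array([ 0.5935,  2.4313, -0.6708]), 'width': np.float64(0.0426)} -0.16
{'clock': np.float64(11.35), 'ee_pos': array([ 0.4637, -0.2517,  0.059 ]), 'ft_force': array([-12.0386,   1.5977,  33.5169]), 'torque': array([0.4911, 2.4454, 0.6597]), 'width': np.float64(0.0427)} 4.99
{'clock': np.float64(11.6667), 'ee_pos': array([ 0.4634, -0.2516,  0.0592]), 'ft_force': array([-0.9989, -5.6588, -2.2231]), 'torque': array([-1.2759,  0.4587,  0.1583]), 'width': np.float64(0.0424)} 4.92
{'clock': np.float64(12.1583), 'ee_pos': array([ 0.4631, -0.2506,  0.0586]), 'ft_force': array([-0.2247,  0.2688, -0.193 ]), 'torque': array([-0.0041, -0.0145,  0.0302]), 'width': np.float64(0.085)} 5.0
head 2602 0.0911 [ 461.1 -250.4] [67.7 44.3] 5.5
block 4590 0.0506 [ 462.1 -250.8] [110.1  76. ] 6.0
bench 18965 0.0004 [ 462. -250.] [200. 200.] 0.0
head 538 0.0902 [ 461.8 -249.9] [67.9 44.9] 5.1
block 991 0.0498 [ 462.8 -249.8] [112.4  76.8] 5.2
bench 4881 -0.0002 [ 462. -250.] [199.9 200. ] 90.0
head 383 0.0905 [ 460.5 -249.2] [68.1 49.3] 4.6
block 604 0.0506 [ 461.2 -250.6] [110.6  81.6] 4.5
bench 2603 0.0009 [ 462.  -250.1] [200.  199.9] 90.0
{'clock': np.float64(13.975), 'ee_pos': array([ 0.4   , -0.2557,  0.2487]), 'ft_force': array([-0.0422,  0.7225,  0.2167]), 'torque': array([-0.0235,  0.0303,  0.0076]), 'width': np.float64(0.0849)} 5.02
```

View pics/w4.png

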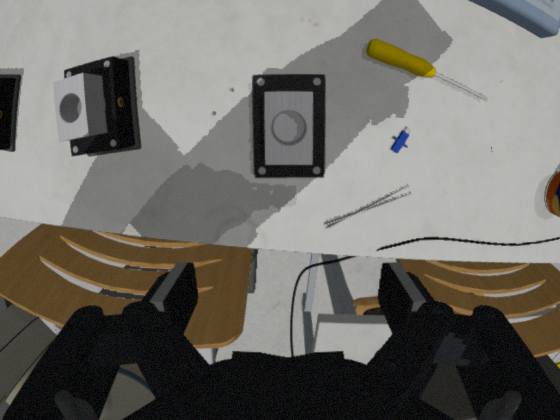

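The picture shows the cup at pixel (289,127), aligned with its holder. All three cameras put its head 40 mm above the block and within 0.5° of its axis, so it is seated.

```bash
python3 -c "
from h import *
print(workorder.job_done())"
```

```text
the job is handed in; nothing more can be done
None
```

The high cup was pressed and twisted down until its head rested on the holder, lies lengthwise within about 0.5°, and was released; the other two cups were not touched, and the job was handed in at about 14 s.

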